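Open the model crate's gate and hold it wide

ROBOT

A 7-joint arm with a two-finger parallel gripper is mounted at the origin on a cart in front of the work surface, level with it; the furniture and walls round the work are solid. World frame = base frame: x ahead of the robot, y to its left, z up, the work surface at z = 0. Lengths are in m, angles in rad, forces in N, time in s.
With the tool pointing down it reaches from about 0.425 to 0.925 m from the base axis. Payload 6.8 kg.
Tool frame: the origin (TCP) lies midway between the tips of the shut fingers; the grasp point (between the pads) lies 19 mm behind it; z points along the fingers, x is the direction in which the jaws open and shut, and the axes are right-handed (so a half turn about z gives the same grasp; the last joint's range is limited). The gripper opens to 85 mm and grips with 20 to 120 N. Pads are 22 mm wide; open, the fingers measure 114 mm over their backs; the gripper's body (76 mm by 85 mm) begins 54 mm behind the grasp point. The pads swing forward as they close: fully open they stand 13 mm farther back than shut.
Start: joints at [1.239, 0.477, 0.022, 1.555, -0.011, 1.109, -0.083], TCP at [0.15, -0.658, 0.231] pointing down, gripper open.
Joint ranges: [-2.96, 2.96], [-0.34, 2.1], [-1.41, 1.46], [0.24, 2.44], [-1.37, 4.51], [0.17, 1.92], [-2.96, 2.96]. Speed limits (rad/s): [2.39, 2.39, 3.14, 3.14, 3.14, 3.14, 3.14].

INTERFACE

Orientations are given as a unit quaternion [w, x, y, z].
In Python, from station import bot, imaging, nets gives the robot as it stands. The module is installed in compiled form; this text tells all that it offers.
- The arm moves only by the tool apply_moves, never from a script. Its argument "moves" is text: rows parted by semicolons, each of 7 numbers parted by spaces: the gripper command: -1 is fully open, 1 is shut, values between are in proportion, then the shift along the tool's x, y, z normalised to -1 to 1, where 1 is 120 mm, then the turn, a rotation vector about the tool's x, y, z normalised to -1 to 1, where 1 is 4 degrees. In form: hand dx dy dz rx ry rz; .... A call has 1 to 12 rows; each row shifts and turns the commanded pose from where the row before left it, along the tool's axes as they then stand; what a row does not reach is not made up. A row lasts 1/12 s, in which the tool goes at most 41.7 mm and 7.16 degrees, less where a joint would pass 70% of its speed; a pose out of reach is approached as far as the arm can. A call with a number of a shift or a turn outside -1 to 1 is refused whole. A call with a gripper value outside its range is refused whole. The fingers move at their own pace and stop on an object; "force" is the grip in N (left out, the last holds). Time passes only in rows, so rows that do not move let the fingers close. It gives the time, the measured TCP pose, the force and the opening at its end, in the units of the state.
- bot.get_obs(): the state, without advancing time (a new reading comes with each control period).
- imaging.read_camera(name): name is "side" or "top"; returns a dict with "image" (480x640x3 uint8, red, green, blue), "fx", "fy", "cx", "cy" (pixels), "view" (4x4, takes a point from world to camera coordinates). Camera axes: x right, y down, z forward; pixel columns grow to the right and rows downward; lengths in m; the calibration is good to about 2 mm. A picture is of the moment at which its call begins. There is no depth.
- bot.hand_in(): hands the job in, once; it reports no verdict.
Trained networks look in a picture, given as the dict that the camera call returned (one of the last four; its "shot" number tells which), for a name from the list of things; names that differ only in an ending like _2 or _b are one class to them, and where a whole thing is asked for, a point or a joint stands for the part that bears it (a point fixed in the world has none). Each returns a list of dicts, best first, with "score" (0 to 1); they miss things now and then, are a little off and sometimes report something else, mostly with a low value. They report only what shows in the picture. A call takes as long as a camera call.
- nets.spot_in(picture, name): "rect" ([left, top, right, bottom] in pixels, round what is visible of it).
- nets.outline_of(picture, name): "region" (480x640 bool, what is visible of it) and "rect" ([left, top, right, bottom] in pixels, round what is visible of it).
- nets.spot_point(picture, name): "location" ([column, row] in pixels: a listed point, or the origin of a listed thing).
The state is a dict: "t": time; "q": joint angles; "joint_vel": joint speeds; "joint_torque": joint torques, N m; "eef_pos": TCP position; "tool_rot": TCP orientation; "contact_force": force on the tool from outside, world axes, zero at the start; "torque": the same for the moment, N m; "gripper_width": opening from 0.0 (shut) to 1.0 (fully open).
Only numpy, scipy, OpenCV 4.12 (cv2) and the standard library are available. Lean on these libraries where they do the work, as an engineer would, in place of code of your own. Each camera call takes 0.05 s, during which the arm holds its last target.

TASK

Open the low plywood crate so that the little stair model can be taken out: squeeze together the two upright tabs of the outer catch (the one at the crate's right-hand end, farther from the gate) until it is fully in, then squeeze those of the inner catch beside the gate in the same way. Then swing the gate out toward you, past its click stop, and hold it wide open, about square to the crate's front or further; it springs back if let go, so finish with the fingers still holding it there, and leave the stair model and the jars and dropper bottle round the crate undisturbed.

Things in the scene. Friction and masses are not known exactly. Their poses are not given: they have to be found in the camera images.
- crate: Open plywood crate, fixed; walls 60 mm high, 8 mm thick, 150 mm (x) by 374 mm (y). Origin on the bench; x to its back, y to its left seen from the robot (yaw within 0.2 rad). Front's mid-plane at x = -71 mm: gate from y = +2 to +162 mm, fixed wall from 0 to -200; side walls at y = +172 and -196. A sill with the click stop's ball sticks out 32 mm before the front near the hinge
- outer_catch (a point): Midway between the outer catch's two tabs: upright aluminium plates, side by side along the crate's y, 46 mm over their outer faces, each 5 mm thick, 22 mm wide along x, 63 to 105 mm above the bench; this point is at 86 mm. Squeezed along y each moves 10 mm in, equally, to 26 mm over all (some 4 N friction), and stays so. Wall top below them at 60 mm (rail to 63). On the crate at (-71, -160) mm
- inner_catch (a point): The same for the inner catch, the one beside the gate, at (-71, -55, 86) mm on the crate; same tabs, sizes and motion
- outer_bolt (a joint): Travel of the outer catch's bolt, m: 0 shot across the gate's front, 0.010 fully drawn (tabs squeezed fully together); it clears the gate beyond 0.006
- inner_bolt (a joint): The same for the inner catch's bolt
- outer_tab_a: Tab of the outer catch on the side toward the gate, moves with its bolt; the origin is not on the tab: it lies on the bench plane below the unsqueezed catch's middle and moves with the tab
- outer_tab_b: The other tab of the outer catch, on the side away from the gate; origin as for tab a
- inner_tab_a: Tab of the inner catch on the side toward the gate; origin as for the outer catch
- inner_tab_b: The other tab of the inner catch, away from the gate; origin as for the outer catch
- gate (a joint): Gate's angle, rad: 0 shut, grows as the free (right-hand) end swings out toward the robot, clockwise from above, stop at 1.75. A spring pulls it shut (about 1 N at the knob). The click stop is felt between about 0.3 and 0.65 (about 5 N at the knob); let go beyond it, the gate springs back to about 0.65
- gate_leaf: The gate's plywood leaf, 154 mm long, 8 mm thick, top edge 60 mm above the bench. Origin on the hinge axis at bench height; shut, its axes are parallel to the crate's; the leaf runs along its own -y
- gate_knob (a point): Centre of the gate's upright round knob, 16 mm across, standing on the gate's top edge from 60 to 102 mm above the bench with a 22 mm collar 3 mm high at its foot; this point is 84 mm above the bench, 120 mm from the hinge axis
- gate_hinge (a point): Point on the gate's vertical hinge axis, on the crate at (-71, +162, 84) mm, level with the knob's centre
- model_stair: Wooden model stair, 84x64x48 mm, loose on the crate's 8 mm thick floor; leave it. Origin at the centre of its underside
- jar_bronze: Bronze-brown paint jar with a dark lid, 48 mm across, 66 mm high, standing loose in front of the crate; leave it. Origin at the centre of its underside
- jar_white: White-lidded jar, 49 mm across, 52 mm high, standing loose in front of the crate; leave it. Origin at the centre of its underside
- ink_dropper: Brown dropper bottle, 33 mm across, 96 mm high, standing loose to the right of the crate; leave it. Origin at the centre of its underside

How it is judged:
On the way, in this order (a step that is already met when the one before it is completed fails the run):
1. the outer catch is squeezed between the fingers, fully in, while the inner one is still shut (value of joint outer_bolt above 0.008 m and value of joint inner_bolt below 0.004 m and contact force between the fingers and outer_tab_a above 0.5 N and contact force between the fingers and outer_tab_b above 0.5 N), for 0.1 s.
2. then the inner catch is squeezed between the fingers, fully in, the gate still shut (value of joint inner_bolt above 0.008 m and value of joint outer_bolt above 0.007 m and value of joint gate below 0.15 rad and contact force between the fingers and inner_tab_a above 0.5 N and contact force between the fingers and inner_tab_b above 0.5 N), for 0.1 s.
3. the gate is swung past its click stop (value of joint gate above 0.85 rad), for 0.1 s.
At the end, for the whole second after the job is handed in: Still holding: the fingers bear on the gate with more than 0.3 N and keep it still (under 0.1 rad/s) at more than 1.3 rad (75 degrees) open; both bolts are still drawn by more than 7 mm; the stair model, both jars and the dropper bottle are within 20 mm of where they stood (value of joint gate above 1.3 rad and velocity of joint gate between -0.1 and 0.1 rad/s and contact force between the fingers and gate_leaf above 0.3 N and value of joint each of outer_bolt, inner_bolt above 0.007 m and distance of each of model_stair, jar_bronze, jar_white, ink_dropper from where it was at the start of the episode below 0.02 m); the arm keeps its last pose, push and grip.
It fails at once if the inner catch is drawn before the outer one (value of joint inner_bolt above 0.005 m and value of joint outer_bolt below 0.006 m).
It fails at once if a jar or the dropper bottle is knocked over (angle between any of jar_bronze, jar_white, ink_dropper's own z axis and vertical above 0.5 rad).
It fails at once if the stair model or a bystander is pushed away by more than 30 mm (distance of any of model_stair, jar_bronze, jar_white, ink_dropper from where it was at the start of the episode above 0.03 m).
It also fails if it takes over 58 s, if anything falls off the work surface, if the arm or the gripper's body presses on something with over 40 N, if the wrist force passes 120 N, or if a joint passes its speed limit or range.

## Working session

There is one attempt and no reset: what is moved stays moved. The work goes in short steps, Python scripts to look and compute and a tool call to move; the robot and the scene stay as the last step left them, time stands still between calls to the robot, and variables do not carry over. Pictures are saved under pics/ and viewed, and the job is handed in when it is done.

Besides the shell and the picture viewer there is one more tool, called after "Call:" in YAML: its name, and indented under it one key for each argument. apply_moves: Moves the arm, as the interface text tells. Scaled input: -1 to 1 covers 120 mm each way for a shift and 4 degrees each way for a turn. Its arguments: {"type":"object","properties":{"moves":{"type":"string"},"force":{"type":"number"}},"required":["moves"]}

```bash
mkdir -p pics; ls
python3 - <<'E'
from station import bot, imaging, nets
import cv2,numpy as np
print(bot.get_obs())
for n in ["side","top"]:
    p=imaging.read_camera(n)
    print(n,p["fx"],p["fy"],p["cx"],p["cy"],p["shot"]);print(np.round(p["view"],4).tolist())
    cv2.imwrite(f"pics/{n}0.png",p["image"][:,:,::-1])
    for k in ["outer_catch","inner_catch","gate_knob","gate_hinge","crate","jar_bronze","jar_white","ink_dropper","model_stair"]:
        r=nets.spot_point(p,k)
        print(k,[(np.round(a["location"],1).tolist(),round(a["score"],2)) for a in r[:3]])
E
```

```text
pics
{'t': 0.0, 'q': array([ 1.23890467,  0.47776884,  0.02233305,  1.55644866, -0.01149122,
        1.10928695, -0.08310863]), 'joint_vel': array([-0.00099525,  0.00067268, -0.00037416,  0.00097115, -0.0005611 ,
        0.00085419, -0.00089212]), 'joint_torque': array([ 7.21447268e-04, -5.96455836e+01,  1.60916727e+00, -2.81193835e+01,
        1.27077903e-02,  9.23201675e-03,  4.02650210e-05]), 'eef_pos': array([ 0.14965928, -0.65759952,  0.23034773]), 'tool_rot': array([-5.01353121e-04,  7.81648777e-01, -6.23718201e-01, -7.37568593e-04]), 'contact_force': array([0.65557484, 0.18339198, 0.10355183]), 'torque': array([-0.04291528,  0.07424868,  0.02331398]), 'gripper_width': 1.0024431166980745}
side 490.7546228517755 490.7546228517755 314.88682736549003 236.19827299448065 1
[[0.985, -0.1728, -0.0023, -0.5942], [-0.1165, -0.6542, -0.7473, 0.0874], [0.1276, 0.7364, -0.6644, 1.1052], [0.0, 0.0, 0.0, 1.0]]
outer_catch [([320.7, 266.7], 0.88)]
inner_catch [([314.4, 232.4], 0.89), ([304.3, 205.8], 0.42)]
gate_knob [([310.9, 207.0], 0.62)]
gate_hinge [([303.6, 178.4], 0.95)]
crate [([344.8, 246.7], 0.57), ([313.2, 265.7], 0.53), ([317.6, 298.5], 0.3)]
jar_bronze [([259.4, 307.9], 0.64)]
jar_white [([260.5, 273.3], 0.91)]
ink_dropper [([360.9, 331.8], 0.76), ([320.9, 294.3], 0.68)]
model_stair [([338.1, 224.6], 0.67)]
top 498.2793018588698 498.2793018588698 322.0296042357297 239.13641857586995 2
[[0.0088, -0.9999, 0.0101, -0.0878], [-0.9904, -0.0101, -0.1375, 0.5985], [0.1376, -0.0088, -0.9904, 0.9704], [0.0, 0.0, 0.0, 1.0]]
outer_catch [([366.6, 243.3], 0.8)]
inner_catch [([315.9, 242.4], 0.63)]
gate_knob [([264.6, 233.0], 0.8)]
gate_hinge [([204.8, 234.8], 0.69)]
crate [([413.7, 217.8], 0.73), ([291.1, 212.1], 0.71)]
jar_bronze [([365.4, 310.5], 0.76)]
jar_white [([319.1, 306.4], 0.87)]
ink_dropper [([411.8, 217.1], 0.6), ([316.2, 244.6], 0.4)]
model_stair [([262.6, 208.0], 0.8)]
```

View pics/side0.png

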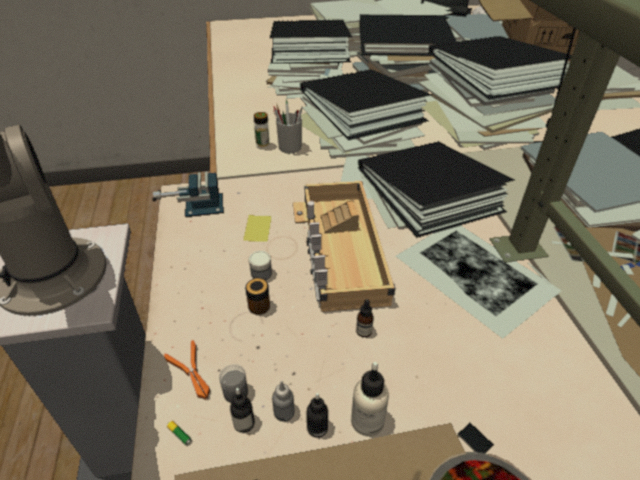

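View pics/top0.png

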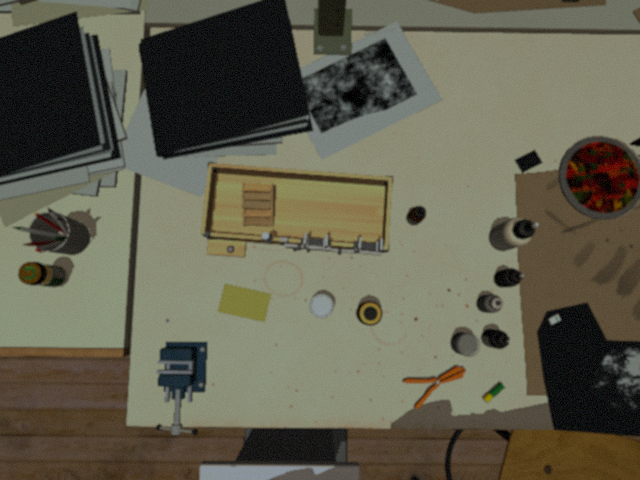

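```bash
cat > h.py <<'E'
import numpy as np
from scipy.optimize import least_squares
from scipy.spatial.transform import Rotation as R
def proj(p,X):
    V=np.asarray(p["view"]); c=V[:3,:3]@np.asarray(X,float)+V[:3,3]
    return np.array([p["fx"]*c[0]/c[2]+p["cx"],p["fy"]*c[1]/c[2]+p["cy"]])
def ray(p,uv):
    V=np.asarray(p["view"]);d=np.array([(uv[0]-p["cx"])/p["fx"],(uv[1]-p["cy"])/p["fy"],1]);Rm=V[:3,:3]
    return -Rm.T@V[:3,3],Rm.T@d
def atz(p,uv,z):
    o,d=ray(p,uv);return o+d*(z-o[2])/d[2]
def tri(ps,uvs):
    A=0;b=0
    for p,uv in zip(ps,uvs):
        o,d=ray(p,uv);d=d/np.linalg.norm(d);M=np.eye(3)-np.outer(d,d);A=A+M;b=b+M@o
    return np.linalg.solve(A,b)
LOC={"outer_catch":(-.071,-.160,.086),"inner_catch":(-.071,-.055,.086),"gate_knob":(-.071,.042,.084),"gate_hinge":(-.071,.162,.084)}
def crate_pt(s,P):
    c,n=np.cos(s[2]),np.sin(s[2]);return np.array([s[0]+c*P[0]-n*P[1],s[1]+n*P[0]+c*P[1],P[2]])
E
python3 - <<'E'
from station import imaging,nets
from h import *
ps=[imaging.read_camera(n) for n in ("side","top")]
D={}
for k in LOC:
    D[k]=[nets.spot_point(p,k)[0]["location"] for p in ps]
    print(k,np.round(tri(ps,D[k]),4),np.round(atz(ps[0],D[k][0],LOC[k][2]),4),np.round(atz(ps[1],D[k][1],LOC[k][2]),4))
def f(s): return np.concatenate([proj(p,crate_pt(s,LOC[k]))-np.array(D[k][i]) for k in LOC for i,p in enumerate(ps)])
r=least_squares(f,[.7,-.1,0],loss="soft_l1");print(r.x,np.round(f(r.x).reshape(-1,4),1))
for k in LOC: print(k,np.round(crate_pt(r.x,LOC[k]),4))
for k in ["jar_bronze","jar_white","ink_dropper"]:
    l=[nets.spot_point(p,k)[0]["location"] for p in ps]
    print(k,[np.round(atz(p,u,0),3) for p,u in zip(ps,l)])
E
```

```text
outer_catch [ 0.5242 -0.1753  0.1036] [ 0.4654 -0.1716  0.086 ] [ 0.5863 -0.1714  0.086 ]
inner_catch [ 0.5933 -0.064   0.0856] [ 0.5903 -0.0647  0.086 ] [ 0.596  -0.0642  0.086 ]
gate_knob [0.5996 0.0309 0.0792] [0.5991 0.0251 0.084 ] [0.5985 0.0304 0.084 ]
gate_hinge [0.6016 0.1503 0.0823] [0.5974 0.1473 0.084 ] [0.6051 0.1499 0.084 ]
[ 0.66595292 -0.01604515 -0.06115352] [[59.  -7.6 -0.   0.5]
 [ 0.8  0.5  1.2  2.2]
 [-1.  -1.3  0.1  0.4]
 [ 2.8 -0.9 -0.   0.1]]
outer_catch [ 0.5853 -0.1714  0.086 ]
inner_catch [ 0.5917 -0.0666  0.086 ]
gate_knob [0.5977 0.0302 0.084 ]
gate_hinge [0.605 0.15  0.084]
jar_bronze [array([ 0.45, -0.17, -0.  ]), array([ 0.448, -0.173,  0.   ])]
jar_white [array([0.604, 0.155, 0.   ]), array([ 0.464, -0.076,  0.   ])]
ink_dropper [array([ 0.649, -0.275,  0.   ]), array([ 0.607, -0.072,  0.   ])]
```

Run:
```python
from station import imaging
from h import *
import cv2
s=[0.66595292,-0.01604515,-0.06115352]
for n,(x0,y0,x1,y1) in (("side",(240,160,400,310)),("top",(190,150,430,330))):
    p=imaging.read_camera(n);K=5 if n=="side" else 3
    im=cv2.resize(p["image"][y0:y1,x0:x1,::-1],None,fx=K,fy=K,interpolation=cv2.INTER_CUBIC)
    f=lambda P:tuple(int(v) for v in (proj(p,crate_pt(s,P))-[x0-.5,y0-.5])*K)
    b=[(-.075,.176,.06),(.075,.176,.06),(.075,-.2,.06),(-.075,-.2,.06)]
    for a,c in zip(b,b[1:]+b[:1]): cv2.line(im,f(a),f(c),(255,0,0),1)
    for k,P in LOC.items(): cv2.circle(im,f(P),3,(0,0,255),-1)
    for yc in (-.160,-.055):
        for sy in (-1,1):
            q=[(-.082,yc+sy*.023,.105),(-.06,yc+sy*.023,.105),(-.06,yc+sy*.023,.063),(-.082,yc+sy*.023,.063)]
            for a,c in zip(q,q[1:]+q[:1]): cv2.line(im,f(a),f(c),(0,255,0),1)
    cv2.imwrite(f"pics/{n}1.png",im)
```

```text
(no output)
```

View pics/side1.png

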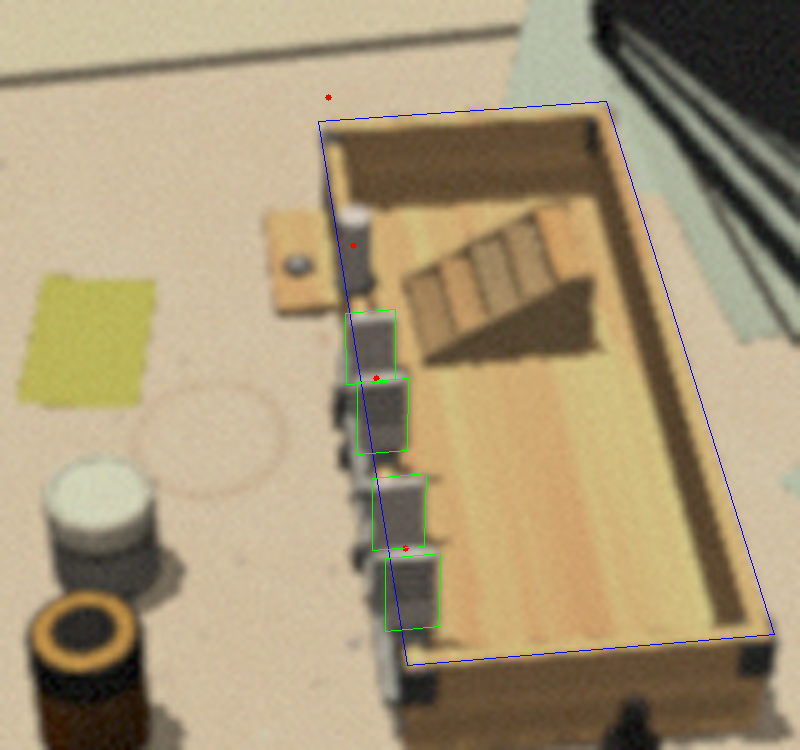

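View pics/top1.png

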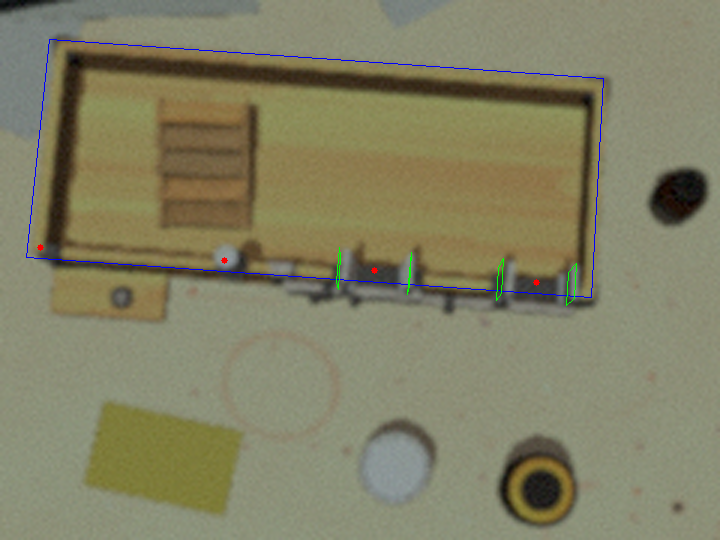

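Run:
```python
from station import imaging
from h import *
import cv2
for n,(x0,y0,x1,y1) in (("side",(300,195,345,310)),("top",(190,215,400,265))):
    p=imaging.read_camera(n);K=7 if n=="side" else 3.8
    if n=="top": 
        a=p["image"][225:265,260:400];b=p["image"][155:190,190:270]
        K=5.7
        im=cv2.resize(a[:,:,::-1],None,fx=K,fy=K,interpolation=cv2.INTER_CUBIC)
        im2=cv2.resize(p["image"][160:265,195:265][:,:,::-1],None,fx=K,fy=K,interpolation=cv2.INTER_CUBIC)
        cv2.imwrite("pics/top2b.png",im2)
    else: 
        K=5; im=cv2.resize(p["image"][195:310,290:410][:,:,::-1],None,fx=K,fy=K,interpolation=cv2.INTER_CUBIC)
    im=np.clip(im*1.5,0,255).astype(np.uint8)
    cv2.imwrite(f"pics/{n}2.png",im)
```

```text
(no output)
```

View pics/top2.png

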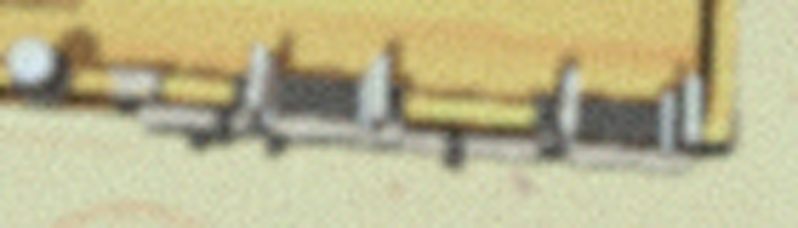

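View pics/top2b.png

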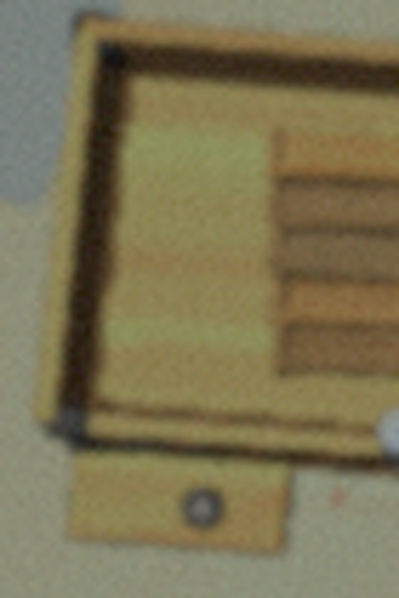

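View pics/side2.png

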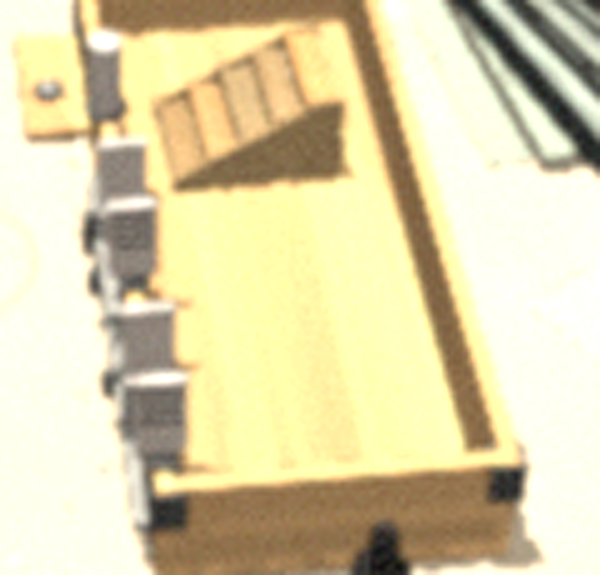

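Run:
```python
from station import imaging
from h import *
ps={n:imaging.read_camera(n) for n in ("side","top")}
T=[]
def add(n,P,uv,K,off,w=1): T.append((n,P,(np.array(uv)/K+off-.5+.5/K*0),w))
ta={"ia":(-.071,-.0345,.105),"ib":(-.071,-.0755,.105),"oa":(-.071,-.1395,.105),"ob":(-.071,-.1805,.105),"k":(-.071,.042,.102)}
for k,uv in dict(ia=(260,75),ib=(383,85),oa=(571,95),ob=(692,106),k=(32,62)).items(): add("top",ta[k],uv,5.7,[260,225])
for k,uv in dict(ia=(122,145),ib=(131,203),oa=(143,307),ob=(155,378),k=(104,40)).items(): add("side",ta[k],uv,5,[290,195])
add("top",(.075,.176,.06),(80,15),5.7,[195,160]);add("top",(-.075,.176,.06),(40,428),5.7,[195,160]);
add("side",(.075,-.2,.06),(518,465),5,[290,195])
for u in (0,1):
    if u==0: f=lambda s:np.concatenate([(proj(ps[n],crate_pt(s,P))-uv) for n,P,uv,w in T]); x0=[.67,-.02,-.06]
    r=least_squares(f,x0,loss="soft_l1")
print(r.x);print(np.round(f(r.x).reshape(-1,2),1).tolist())
for k in LOC: print(k,np.round(crate_pt(r.x,LOC[k]),4))
```

```text
[ 0.66574617 -0.0192658  -0.07072343]
[[-0.4, 0.3], [-0.5, 0.3], [0.1, 1.2], [0.3, 1.0], [-0.3, -0.4], [-0.1, -0.2], [0.0, 0.6], [0.9, 0.5], [0.8, 0.7], [0.1, 0.6], [-0.4, -0.2], [-1.7, 0.1], [0.8, 0.4]]
outer_catch [ 0.5836 -0.1738  0.086 ]
inner_catch [ 0.591  -0.0691  0.086 ]
gate_knob [0.5979 0.0276 0.084 ]
gate_hinge [0.6064 0.1473 0.084 ]
```

Call:
apply_moves:
  moves: "-1 0 0 0 0 0 1; -1 0 0 0 0 0 1; -1 0 0 0 0 0 1; -1 0 0 0 0 0 1; -1 0 0 0 0 0 0.2; -1 0 0 0 0 0 0"
  force: 40

```text
t: 2.6
eef_pos: [0.1499, -0.6581, 0.2313]
tool_rot: [-0.0, -0.683, 0.731, 0.0]
contact_force: [-0.6, -0.3, -0.5]
gripper_width: 1.001
```

```bash
cat > g.py <<'E'
import sys
from station import bot
from h import *
def go(target):
    o=bot.get_obs();w,x,y,z=o["tool_rot"];M=R.from_quat([x,y,z,w]).as_matrix()
    print("t",o["t"],"pos",np.round(o["eef_pos"],4),"toolx",np.round(M[:,0],3),"ang",round(np.degrees(np.arctan2(M[1,0],M[0,0])),2),"z",np.round(M[:,2],3),"w",round(o["gripper_width"],3),"F",np.round(o["contact_force"],1))
    d=M.T@(np.array(target)-o["eef_pos"]);print("tool shift units",np.round(d/.12,3),"mm",np.round(d*1e3,1))
if __name__=="__main__": go([float(a) for a in sys.argv[1:4]])
E
python3 g.py 0.584 -0.174 0.18
```

```text
t 2.6 pos [ 0.1499 -0.6581  0.2313] toolx [-0.068 -0.998  0.   ] ang -93.92 z [-0. -0. -1.] w 1.001 F [-0.6 -0.3 -0.5]
tool shift units [-4.272 -3.334  0.427] mm [-512.7 -400.    51.2]
```

Call:
apply_moves:
  moves: "-1 -0.21 -0.16 0 0 0 0; -1 -0.21 -0.16 0 0 0 0; -1 -0.21 -0.16 0 0 0 0; -1 -0.21 -0.16 0 0 0 0; -1 -0.21 -0.16 0 0 0 0; -1 -0.21 -0.16 0 0 0 0; -1 -0.21 -0.16 0 0 0 0; -1 -0.21 -0.16 0 0 0 0; -1 -0.21 -0.16 0 0 0 0; -1 -0.21 -0.16 0 0 0 0; -1 -0.21 -0.16 0 0 0 0; -1 -0.21 -0.16 0 0 0 0"

```text
t: 3.6
eef_pos: [0.4015, -0.3713, 0.2316]
tool_rot: [-0.0, -0.683, 0.731, -0.0]
contact_force: [0.7, -0.2, 0.0]
gripper_width: 1.0
```

Call:
apply_moves:
  moves: "-1 -0.21 -0.16 0 0 0 0; -1 -0.21 -0.16 0 0 0 0; -1 -0.21 -0.16 0 0 0 0; -1 -0.21 -0.16 0 0 0 0; -1 -0.21 -0.16 0 0 0 0; -1 -0.21 -0.16 0 0 0 0; -1 -0.21 -0.16 0 0 0 0; -1 -0.21 -0.16 0 0 0 0; -1 0 0 0.2 0 0 0; -1 0 0 0.2 0 0 0; -1 0 0 0 0 0 0"

```text
t: 4.52
eef_pos: [0.5654, -0.1807, 0.1791]
tool_rot: [-0.002, -0.683, 0.73, 0.003]
contact_force: [-1.7, 0.2, -0.4]
gripper_width: 0.998
```

```bash
python3 g.py 0.584 -0.174 0.074
```

```text
t 4.5167 pos [ 0.5654 -0.1807  0.1791] toolx [-0.066 -0.998 -0.001] ang -93.78 z [-0.007  0.002 -1.   ] w 0.998 F [-1.7  0.2 -0.4]
tool shift units [-0.065 -0.157  0.874] mm [ -7.8 -18.9 104.9]
```

Call:
apply_moves:
  moves: "-1 -0.06 -0.15 0.1 0 0 0; -1 0 0 0.1 0 0 0; -1 0 0 0 0 0 0; -1 0 0 0 0 0 0"

```text
t: 4.85
eef_pos: [0.5856, -0.1766, 0.1594]
tool_rot: [-0.001, -0.682, 0.731, 0.0]
contact_force: [-0.2, 0.5, 0.4]
gripper_width: 1.002
```

```bash
python3 g.py 0.584 -0.174 0.074
python3 - <<'E'
from station import imaging
import cv2,numpy as np
for n,(x0,y0,x1,y1) in (("side",(260,170,420,290)),("top",(290,180,450,300))):
    p=imaging.read_camera(n)
    im=cv2.resize(p["image"][y0:y1,x0:x1,::-1],None,fx=5,fy=5,interpolation=cv2.INTER_CUBIC)
    cv2.imwrite(f"pics/{n}3.png",np.clip(im*1.4,0,255).astype(np.uint8))
E
```

```text
t 4.85 pos [ 0.5856 -0.1766  0.1594] toolx [-0.069 -0.998  0.   ] ang -93.98 z [-0.001  0.    -1.   ] w 1.002 F [-0.2  0.5  0.4]
tool shift units [-0.021  0.013  0.711] mm [-2.5  1.6 85.4]
```

View pics/side3.png

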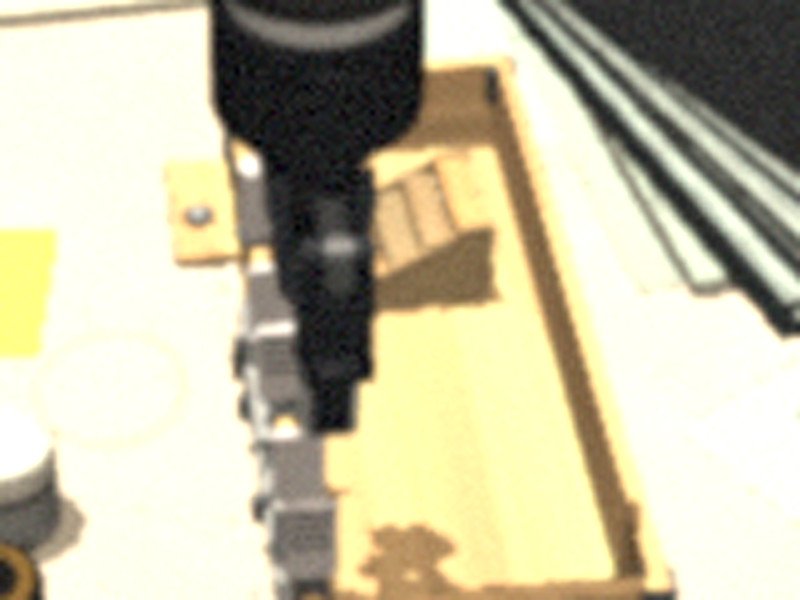

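View pics/top3.png

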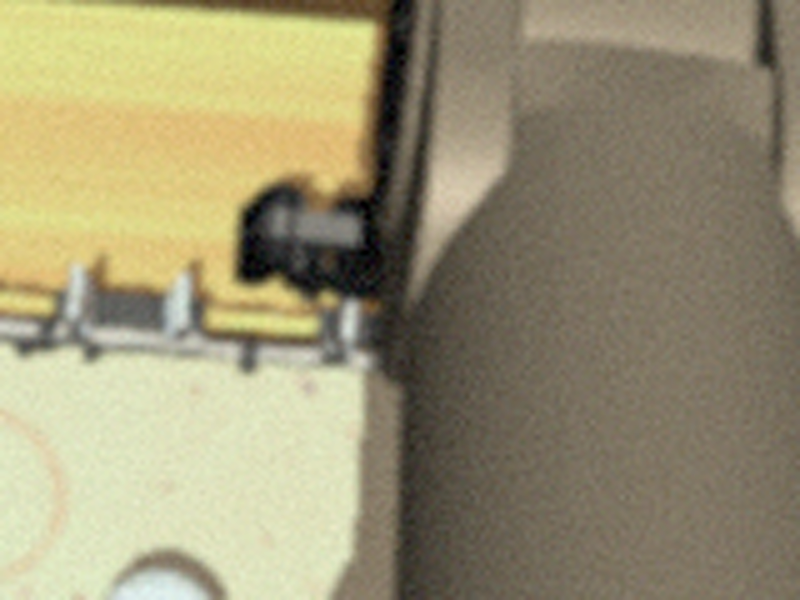

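Call:
apply_moves:
  moves: "-1 -0.02 0.013 0.1 0 0 0; -1 0 0 0.2 0 0 0; -1 0 0 0.2 0 0 0; -1 0 0 0.15 0 0 0; -1 0 0 0.095 0 0 0; -1 0 0 0 0 0 0; -1 0 0 0 0 0 0"

```text
t: 5.53
eef_pos: [0.5847, -0.1736, 0.0698]
tool_rot: [-0.0, -0.682, 0.731, 0.0]
contact_force: [0.3, -0.1, -0.8]
gripper_width: 0.999
```

```bash
python3 g.py 0.584 -0.174 0.07
python3 - <<'E'
from station import imaging
import cv2,numpy as np
for n,(x0,y0,x1,y1) in (("side",(260,170,420,290)),):
    p=imaging.read_camera(n)
    im=cv2.resize(p["image"][y0:y1,x0:x1,::-1],None,fx=5,fy=5,interpolation=cv2.INTER_CUBIC)
    cv2.imwrite(f"pics/{n}4.png",np.clip(im*1.4,0,255).astype(np.uint8))
E
```

```text
t 5.5333 pos [ 0.5847 -0.1736  0.0698] toolx [-0.069 -0.998 -0.   ] ang -93.98 z [-0.001  0.    -1.   ] w 0.999 F [ 0.3 -0.1 -0.8]
tool shift units [ 0.004  0.006 -0.001] mm [ 0.4  0.7 -0.2]
```

View pics/side4.png

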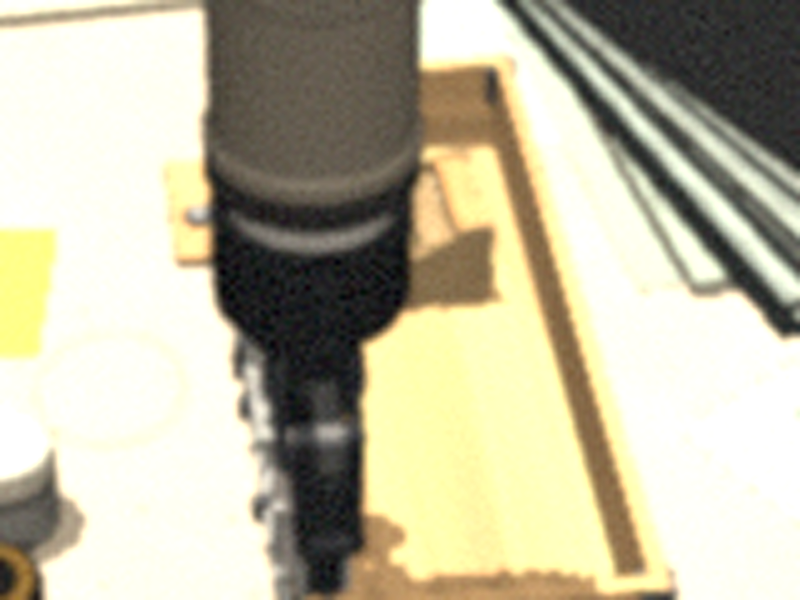

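Call:
apply_moves:
  moves: "1 0 0 0 0 0 0; 1 0 0 0 0 0 0; 1 0 0 0 0 0 0; 1 0 0 0 0 0 0; 1 0 0 0 0 0 0; 1 0 0 0 0 0 0; 1 0 0 0 0 0 0; 1 0 0 0 0 0 0"
  force: 35

```text
t: 6.25
eef_pos: [0.586, -0.1718, 0.0711]
tool_rot: [0.001, -0.683, 0.731, -0.0]
contact_force: [-0.2, 5.3, 7.3]
gripper_width: 0.278
```

```bash
python3 g.py 0.584 -0.174 0.07
```

```text
t 6.25 pos [ 0.586  -0.1718  0.0711] toolx [-0.068 -0.998 -0.001] ang -93.88 z [ 0.002  0.001 -1.   ] w 0.278 F [-0.2  5.3  7.3]
tool shift units [0.02  0.015 0.009] mm [2.4 1.8 1.1]
```

Call:
apply_moves:
  moves: "1 0 0 0 0 0 0; 1 0 0 0 0 0 0; 1 0 0 0 0 0 0; 1 0 0 0 0 0 0"

```text
t: 6.58
eef_pos: [0.586, -0.1717, 0.0711]
tool_rot: [0.001, -0.683, 0.731, -0.0]
contact_force: [0.1, 5.1, 7.8]
gripper_width: 0.279
```

```bash
python3 g.py 0.584 -0.174 0.07
python3 - <<'E'
from station import imaging
import cv2,numpy as np
for n,(x0,y0,x1,y1) in (("side",(260,170,420,290)),("top",(290,180,450,300))):
    p=imaging.read_camera(n)
    im=cv2.resize(p["image"][y0:y1,x0:x1,::-1],None,fx=5,fy=5,interpolation=cv2.INTER_CUBIC)
    cv2.imwrite(f"pics/{n}5.png",np.clip(im*1.4,0,255).astype(np.uint8))
E
```

```text
t 6.5833 pos [ 0.586  -0.1717  0.0711] toolx [-0.068 -0.998 -0.001] ang -93.88 z [ 0.002  0.001 -1.   ] w 0.279 F [0.1 5.1 7.8]
tool shift units [0.02  0.015 0.009] mm [2.4 1.8 1.1]
```

View pics/side5.png

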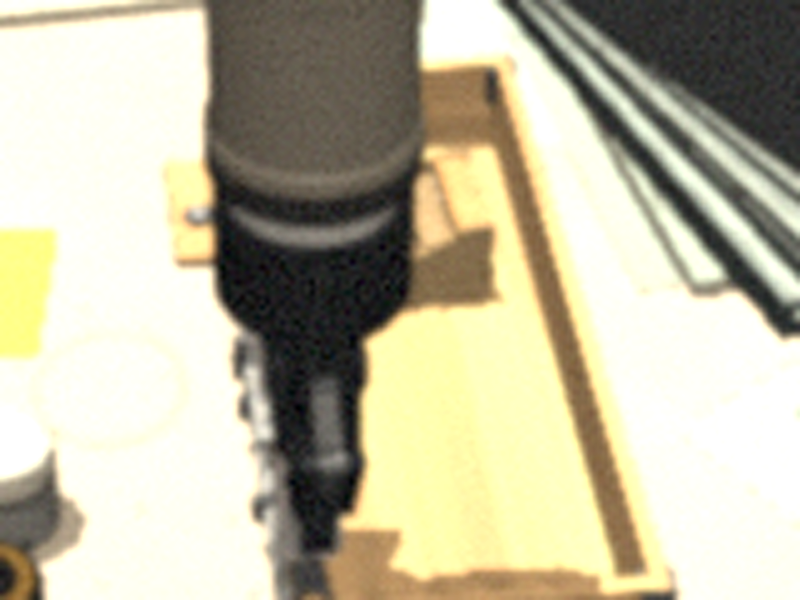

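View pics/top5.png

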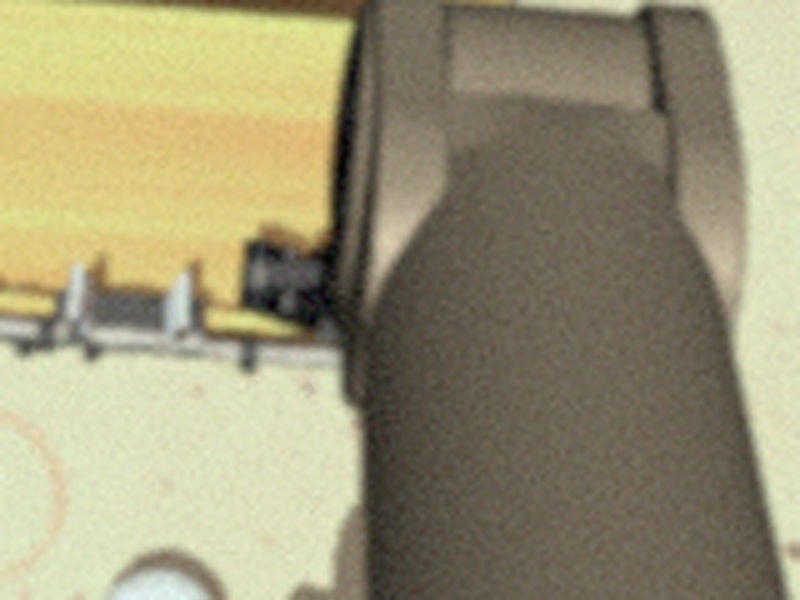

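Call:
apply_moves:
  moves: "-1 0 0 0 0 0 0; -1 0 0 0 0 0 0; -1 0 0 0 0 0 0; -1 0 0 0 0 0 0; -1 0 0 -0.1 0 0 0; -1 0 0 -0.25 0 0 0; -1 0 0 -0.25 0 0 0; -1 -0.22 0 -0.1 0 0 0; -1 -0.22 0 0 0 0 0; -1 -0.22 0 0 0 0 0; -1 -0.23 0 0 0 0 0; -1 0 0 0 0 0 0"

```text
t: 7.68
eef_pos: [0.5931, -0.0597, 0.1552]
tool_rot: [0.002, -0.685, 0.729, 0.001]
contact_force: [0.9, 0.6, -0.5]
gripper_width: 1.0
```

```bash
python3 g.py 0.592 -0.0667 0.07
python3 - <<'E'
from station import imaging
import cv2,numpy as np
for n,(x0,y0,x1,y1) in (("side",(260,170,420,290)),("top",(290,180,450,300))):
    p=imaging.read_camera(n)
    im=cv2.resize(p["image"][y0:y1,x0:x1,::-1],None,fx=5,fy=5,interpolation=cv2.INTER_CUBIC)
    cv2.imwrite(f"pics/{n}6.png",np.clip(im*1.4,0,255).astype(np.uint8))
E
```

```text
t 7.6833 pos [ 0.5931 -0.0597  0.1552] toolx [-0.061 -0.998 -0.004] ang -93.52 z [ 0.002  0.004 -1.   ] w 1.0 F [ 0.9  0.6 -0.5]
tool shift units [0.062 0.006 0.71 ] mm [ 7.4  0.7 85.2]
```

View pics/side6.png

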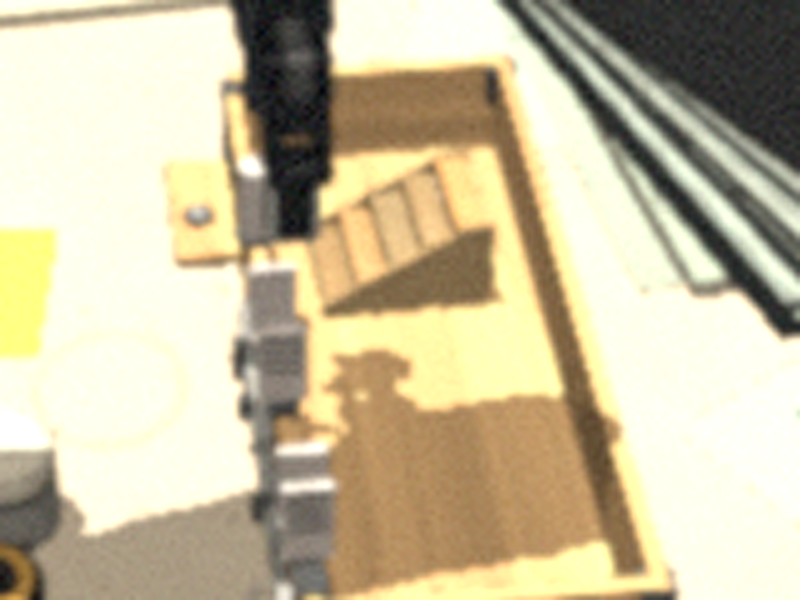

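View pics/top6.png

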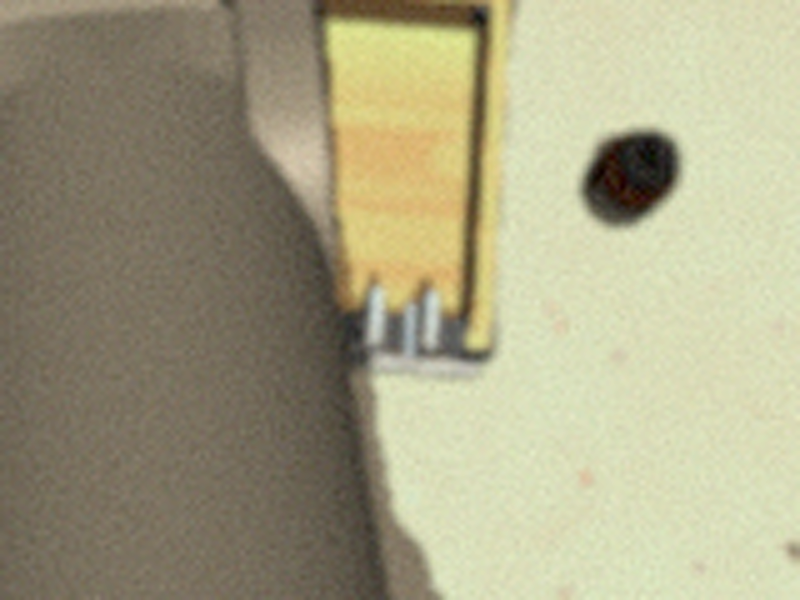

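```bash
python3 - <<'E'
from station import imaging
from h import *
p=imaging.read_camera("top");q=imaging.read_camera("side")
o=atz(p,(290+403/5-.4,180+315/5-.4),.105);print(o)
# side: tab tops outer: (302,446),(307,486); inner (272,265),(281,328)
for a,b in (((302,446),(307,486)),((272,265),(281,328))):
    m=(np.array(a)+b)/2/5+[260,170]-.4; print(atz(q,m,.105))
E
python3 g.py 0.592 -0.0667 0.07
```

```text
[ 0.58483    -0.17330321  0.105     ]
[ 0.58474477 -0.17196233  0.105     ]
[ 0.59166223 -0.06758097  0.105     ]
t 7.8833 pos [ 0.5923 -0.0684  0.1544] toolx [-0.071 -0.998  0.001] ang -94.05 z [ 0.    -0.001 -1.   ] w 1.002 F [-0.4 -0.3 -1.1]
tool shift units [-0.015  0.004  0.703] mm [-1.7  0.5 84.4]
```

Outer tabs now stand ~20.5 mm between centres (expected 21 mm when fully in). Next the inner catch.

Call:
apply_moves:
  moves: "-1 -0.01 0 0.1 0 0 0; -1 0 0 0.2 0 0 0; -1 0 0 0.2 0 0 0; -1 0 0 0.12 0 0 0; -1 0 0 0.08 0 0 0; -1 0 0 0 0 0 0; -1 0 0 0 0 0 0"

```text
t: 8.47
eef_pos: [0.5922, -0.0665, 0.0695]
tool_rot: [-0.0, -0.682, 0.732, 0.0]
contact_force: [-0.6, -0.1, -0.0]
gripper_width: 1.002
```

Call:
apply_moves:
  moves: "1 0 0 0 0 0 0; 1 0 0 0 0 0 0; 1 0 0 0 0 0 0; 1 0 0 0 0 0 0; 1 0 0 0 0 0 0; 1 0 0 0 0 0 0; 1 0 0 0 0 0 0; 1 0 0 0 0 0 0; 1 0 0 0 0 0 0; 1 0 0 0 0 0 0"
  force: 35

```text
t: 9.3
eef_pos: [0.5931, -0.067, 0.0712]
tool_rot: [0.0, -0.682, 0.731, -0.001]
contact_force: [-1.9, -3.1, 8.2]
gripper_width: 0.275
```

```bash
python3 g.py 0.592 -0.0667 0.07
```

```text
t 9.3 pos [ 0.5931 -0.067   0.0712] toolx [-0.07  -0.998  0.001] ang -94.02 z [ 0.002 -0.001 -1.   ] w 0.275 F [-1.9 -3.1  8.2]
tool shift units [-0.002  0.009  0.01 ] mm [-0.2  1.1  1.2]
```

Call:
apply_moves:
  moves: "-1 0 0 0 0 0 0; -1 0 0 0 0 0 0; -1 0 0 0 0 0 0; -1 0 0 0 0 0 0; -1 0 0 -0.1 0 0 0; -1 0 0 -0.25 0 0 0; -1 0 0 -0.25 0 0 0; -1 -0.2 0 -0.1 0 0 0; -1 -0.2 0 0 0 0 0; -1 -0.2 0 0 0 0 0; -1 -0.2 0 0 0 0 0; -1 0 0 0 0 0 0"

```text
t: 10.3
eef_pos: [0.5993, 0.037, 0.1552]
tool_rot: [0.002, -0.685, 0.729, 0.001]
contact_force: [-0.6, 1.3, -0.5]
gripper_width: 1.004
```

```bash
python3 g.py 0.599 0.029 0.07
python3 - <<'E'
from station import imaging,bot
import cv2,numpy as np
print(np.round(bot.get_obs()["q"],3))
for n,(x0,y0,x1,y1) in (("side",(260,170,420,290)),("top",(230,180,390,300))):
    p=imaging.read_camera(n)
    im=cv2.resize(p["image"][y0:y1,x0:x1,::-1],None,fx=5,fy=5,interpolation=cv2.INTER_CUBIC)
    cv2.imwrite(f"pics/{n}7.png",np.clip(im*1.4,0,255).astype(np.uint8))
E
```

```text
t 10.3 pos [0.5993 0.037  0.1552] toolx [-0.062 -0.998 -0.004] ang -93.55 z [ 0.002  0.004 -1.   ] w 1.004 F [-0.6  1.3 -0.5]
tool shift units [ 0.07  -0.001  0.71 ] mm [ 8.4 -0.1 85.2]
[ 0.01   0.446 -0.226  1.8    0.118  0.906 -1.9  ]
```

View pics/side7.png

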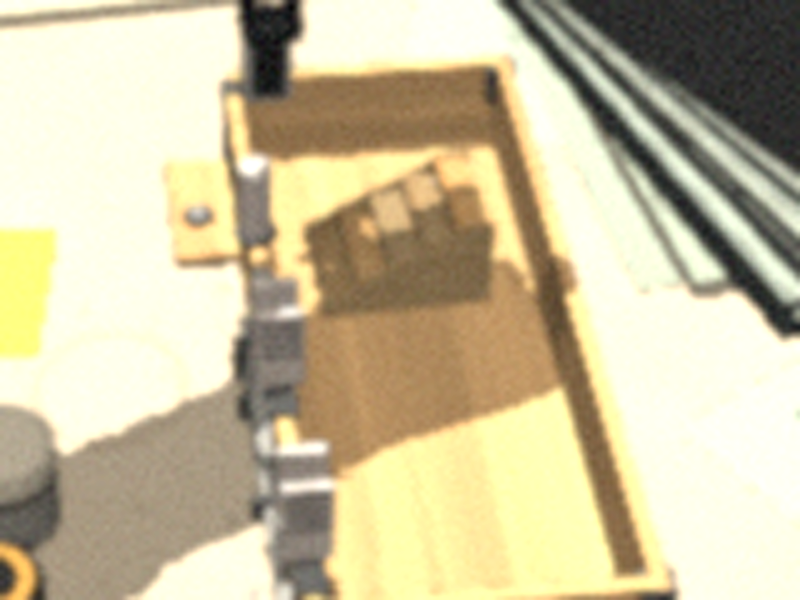

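View pics/top7.png

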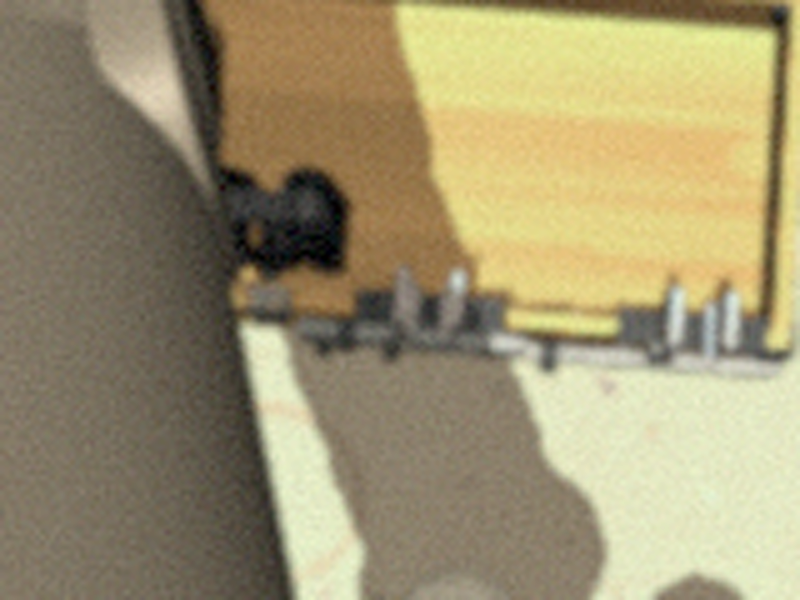

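Call:
apply_moves:
  moves: "-1 0 0 0 0 0 -1; -1 0 0 0 0 0 -1; -1 0 0 0 0 0 -1; -1 0 0 0 0 0 -1; -1 0 0 0 0 0 -1; -1 0 0 0 0 0 -1; -1 0 0 0 0 0 -1; -1 0 0 0 0 0 -1; -1 0 0 0 0 0 -1; -1 0 0 0 0 0 -1; -1 0 0 0 0 0 -1; -1 0 0 0 0 0 -1"

```text
t: 11.4
eef_pos: [0.5991, 0.0279, 0.1542]
tool_rot: [0.001, 0.921, -0.39, 0.0]
contact_force: [0.4, -0.4, -0.8]
gripper_width: 1.0
```

Call:
apply_moves:
  moves: "-1 0 0 0 0 0 -1; -1 0 0 0 0 0 -1; -1 0 0 0 0 0 -1; -1 0 0 0 0 0 -1; -1 0 0 0 0 0 -1; -1 0 0 0 0 0 -1; -1 0 0 0 0 0 -1; -1 0 0 0 0 0 -1; -1 0 0 0 0 0 -1; -1 0 0 0 0 0 -1; -1 0 0 0 0 0 -0.5; -1 0 0 0 0 0 0"

```text
t: 12.4
eef_pos: [0.5991, 0.0279, 0.154]
tool_rot: [0.001, 0.999, -0.035, -0.0]
contact_force: [-0.7, -0.7, 0.0]
gripper_width: 0.999
```

```bash
python3 - <<'E'
from station import imaging
from h import *
import cv2
for n,(x0,y0,x1,y1) in (("side",(260,170,420,290)),("top",(230,180,390,300))):
    p=imaging.read_camera(n)
    im=cv2.resize(p["image"][y0:y1,x0:x1,::-1],None,fx=5,fy=5,interpolation=cv2.INTER_CUBIC)
    cv2.imwrite(f"pics/{n}8.png",np.clip(im*1.4,0,255).astype(np.uint8))
    if n=="side": print("knob top from pic7",atz(p,(260+255/5-.4,170+165/5-.4),.102))
E
python3 g.py 0.599 0.029 0.07
```

```text
knob top from pic7 [0.59855382 0.0293212  0.102     ]
t 12.5 pos [0.5991 0.0285 0.154 ] toolx [ 0.997 -0.073 -0.   ] ang -4.16 z [-0.    -0.001 -1.   ] w 1.0 F [-0.1 -0.9 -0.3]
tool shift units [-0.001 -0.005  0.7  ] mm [-0.1 -0.6 84. ]
```

View pics/side8.png

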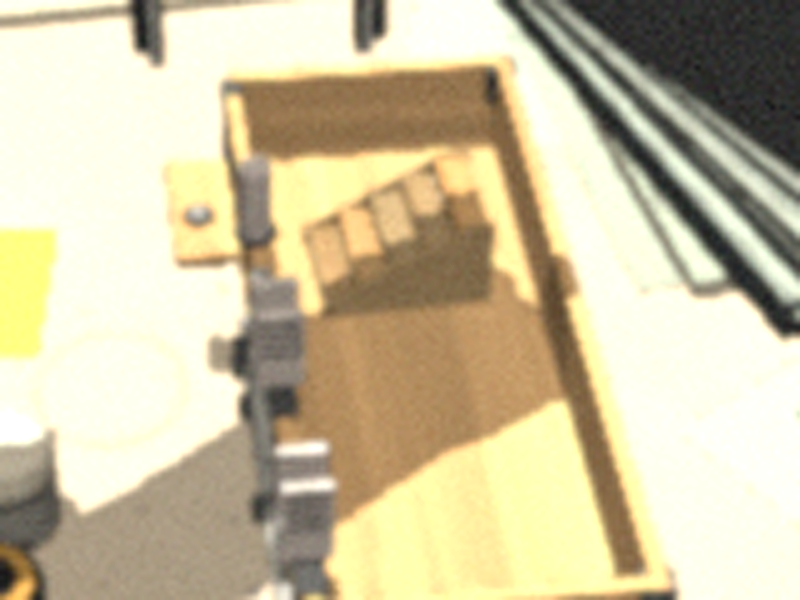

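View pics/top8.png

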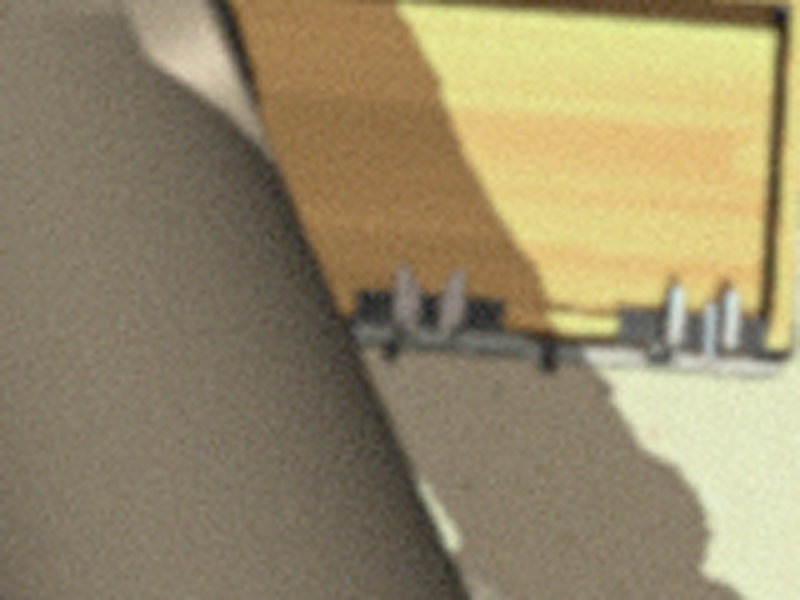

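Call:
apply_moves:
  moves: "-1 0 0 0.1 0 0 0; -1 0 0 0.2 0 0 0; -1 0 0 0.2 0 0 0; -1 0 0 0.12 0 0 0; -1 0 0 0.08 0 0 0; -1 0 0 0 0 0 0; -1 0 0 0 0 0 0"

```text
t: 13.08
eef_pos: [0.5991, 0.0301, 0.0698]
tool_rot: [-0.0, 0.999, -0.035, -0.0]
contact_force: [0.5, -0.3, 0.2]
gripper_width: 0.997
```

Call:
apply_moves:
  moves: "1 0 0 0 0 0 0; 1 0 0 0 0 0 0; 1 0 0 0 0 0 0; 1 0 0 0 0 0 0; 1 0 0 0 0 0 0; 1 0 0 0 0 0 0; 1 0 0 0 0 0 0; 1 0 0 0 0 0 0; 1 0 0 0 0 0 0; 1 0 0 0 0 0 0"
  force: 45

```text
t: 13.92
eef_pos: [0.5983, 0.0298, 0.0703]
tool_rot: [0.0, 0.999, -0.035, -0.001]
contact_force: [-3.2, -0.5, 5.8]
gripper_width: 0.172
```

```bash
python3 g.py 0.599 0.029 0.07
```

```text
t 13.9167 pos [0.5983 0.0298 0.0703] toolx [ 0.998 -0.07  -0.001] ang -3.99 z [-0.001 -0.001 -1.   ] w 0.172 F [-3.2 -0.5  5.8]
tool shift units [0.006 0.007 0.003] mm [0.7 0.8 0.3]
```

Call:
apply_moves:
  moves: "1 -0.07 -0.0024 0 0 0 1; 1 -0.07 -0.0024 0 0 0 1; 1 -0.07 -0.0024 0 0 0 1; 1 -0.07 -0.0024 0 0 0 1; 1 -0.07 -0.0024 0 0 0 1; 1 -0.07 -0.0024 0 0 0 1"

```text
t: 14.42
eef_pos: [0.5514, 0.0423, 0.0705]
tool_rot: [0.001, 0.97, -0.244, 0.001]
contact_force: [1.1, -2.3, 1.7]
gripper_width: 0.17
```

```bash
cat >> h.py <<'E'
def arc():
    from station import bot
    o=bot.get_obs();H=np.array([.607,.149]);d=o["eef_pos"][:2]-H
    yaw=-.07;a=-np.pi/2+yaw
    print("r",np.hypot(*d)*1e3,"theta",a-np.arctan2(d[1],d[0])if True else 0)
E
python3 g.py 0.599 0.029 0.07; python3 -c "from h import *;arc()"
```

```text
t 14.4167 pos [0.5514 0.0423 0.0705] toolx [ 0.881 -0.473  0.002] ang -28.23 z [ 0.002 -0.002 -1.   ] w 0.17 F [ 1.1 -2.3  1.7]
tool shift units [ 0.402 -0.09   0.005] mm [ 48.3 -10.8   0.6]
r 120.28661624865894 theta 0.41060291612343147
```

Tracking the arc well (r = 120 mm). Continue.

Call:
apply_moves:
  moves: "1 -0.07 -0.0024 0 0 0 1; 1 -0.07 -0.0024 0 0 0 1; 1 -0.07 -0.0024 0 0 0 1; 1 -0.07 -0.0024 0 0 0 1; 1 -0.07 -0.0024 0 0 0 1; 1 -0.07 -0.0024 0 0 0 1; 1 -0.07 -0.0024 0 0 0 1; 1 -0.07 -0.0024 0 0 0 1"

```text
t: 15.08
eef_pos: [0.5018, 0.0882, 0.0703]
tool_rot: [0.002, 0.865, -0.502, -0.0]
contact_force: [-4.5, -4.2, 9.9]
gripper_width: 0.178
```

```bash
python3 g.py 0.599 0.029 0.07; python3 -c "from h import *;arc()"
```

```text
t 15.0833 pos [0.5018 0.0882 0.0703] toolx [ 0.496 -0.868  0.001] ang -60.26 z [-0.002 -0.003 -1.   ] w 0.178 F [-4.5 -4.2  9.9]
tool shift units [ 0.831 -0.459  0.002] mm [ 99.7 -55.    0.2]
r 121.51381130565012 theta 0.9771690572764526
```

Call:
apply_moves:
  moves: "1 -0.07 -0.0024 0 0 0 1; 1 -0.07 -0.0024 0 0 0 1; 1 -0.07 -0.0024 0 0 0 1; 1 -0.07 -0.0024 0 0 0 1; 1 -0.07 -0.0024 0 0 0 1; 1 -0.07 -0.0024 0 0 0 1; 1 -0.07 -0.0024 0 0 0 1; 1 -0.07 -0.0024 0 0 0 1; 1 -0.07 -0.0024 0 0 0 1; 1 0 0 0 0 0 0; 1 0 0 0 0 0 0; 1 0 0 0 0 0 0"

```text
t: 16.08
eef_pos: [0.4855, 0.1623, 0.0703]
tool_rot: [-0.002, -0.669, 0.743, 0.001]
contact_force: [-7.7, -2.0, 12.1]
gripper_width: 0.172
```

```bash
python3 g.py 0.599 0.029 0.07; python3 -c "from h import *;arc()"
python3 - <<'E'
from station import imaging
from h import *
import cv2
for n,(x0,y0,x1,y1) in (("side",(240,160,400,310)),("top",(190,150,430,330))):
    p=imaging.read_camera(n);K=4 if n=="side" else 3
    im=cv2.resize(p["image"][y0:y1,x0:x1,::-1],None,fx=K,fy=K,interpolation=cv2.INTER_CUBIC)
    cv2.imwrite(f"pics/{n}9.png",np.clip(im*1.4,0,255).astype(np.uint8))
E
```

```text
t 16.0833 pos [0.4855 0.1623 0.0703] toolx [-0.104 -0.995  0.002] ang -95.98 z [-0.004 -0.001 -1.   ] w 0.172 F [-7.7 -2.  12.1]
tool shift units [ 1.006 -1.056  0.   ] mm [ 120.7 -126.8    0. ]
r 122.2083556991519 theta -4.67364629218517
```

View pics/side9.png

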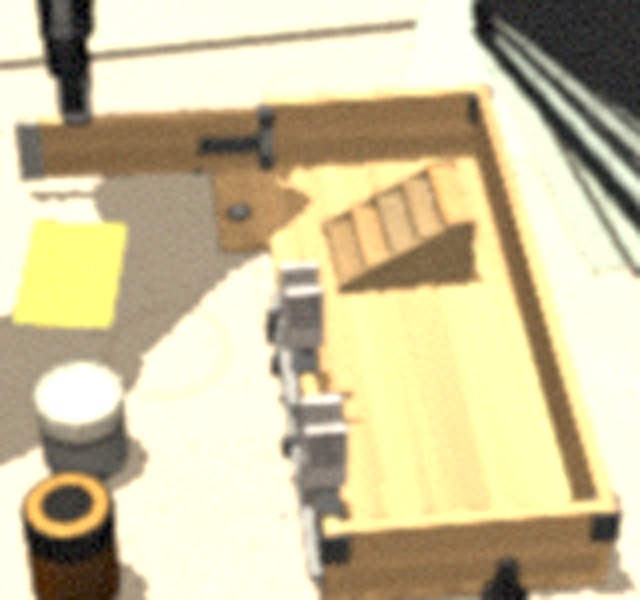

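View pics/top9.png

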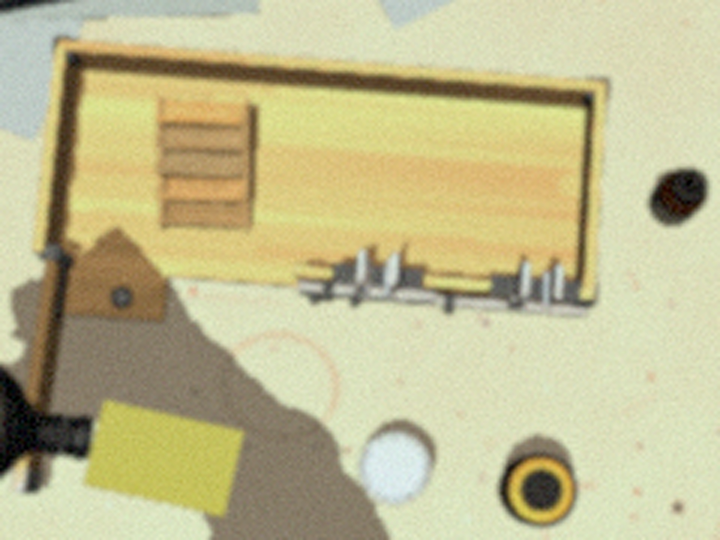

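Call:
apply_moves:
  moves: "1 0 0 0 0 0 0; 1 0 0 0 0 0 0; 1 0 0 0 0 0 0; 1 0 0 0 0 0 0"

```text
t: 16.52
eef_pos: [0.4855, 0.1621, 0.0702]
tool_rot: [-0.002, -0.669, 0.743, 0.001]
contact_force: [-7.5, -2.4, 11.0]
gripper_width: 0.174
```

```bash
python3 -c "
from h import *;arc()
from station import bot
o=bot.get_obs();print(o['t'],o['eef_pos'],o['gripper_width'],np.abs(o['joint_vel']).max())
bot.hand_in()"
```

```text
r 122.25022574754158 theta -4.674770088581885
16.5167 [0.48545703 0.16213105 0.07022927] 0.17449918903131423 0.003629005038710465
the job is handed in; nothing more can be done
```

I squeezed the outer catch, then the inner one, and swung the gate out along its arc by the knob. I handed the job in at about 16.5 s with the fingers still pinching the knob; the hand-in reports no verdict.

- **Catches:** The pictures show both pairs of tabs close together, about 20.5 mm between centres, against 21 mm when fully in. They stayed that way after the fingers let go. The finger forces on each tab were not measured directly.
- **Gate:** It stands at about 1.61 rad, worked out from the tool position, and both cameras show it square to the crate's front. The arm was still, and the opening matches the knob's width.
- **Surroundings:** The stair model, both jars and the dropper bottle look unmoved in the last pictures; I did not measure their positions again.
- **Disagreements:**
  - The network put the outer catch far off in the side picture (about 59 pixels), so I fitted the crate's pose from the tabs, knob and corners read off the pictures instead.
  - While holding the gate, the tool reads about 2 mm off the knob's 120 mm radius.
  - The wrist force while holding is about 8 N sideways and 11 N upward, well under the limits.

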